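# Pack a biscuit tube down solid

### The job

Fill the clear biscuit tube in the packing stand: drop in the two biscuits from the small tray, then with the wooden pusher press the whole roll down until it is solid on the tube's bottom, giving it a firm press there (at least 12 N for about half a second) but never more than 35 N, which cracks the biscuits. Stand the pusher back upright on its blue rest and leave everything else where it is.

Things in the scene. Friction and masses are not known exactly. Their poses are not given: they have to be found in the camera images.
- tube: Packing stand with the tube to fill; bolted down. Dark steel base disc, 120 mm across, 12 mm high, and on it an upright clear tube (52 mm inside, 56 mm outside diameter) with a red flared collar, 68 mm across, at its mouth. Origin: centre of the base's underside, on the table; z up along the tube's axis. Inner floor 15 mm, rim 113 mm above the origin.
- tube_floor (a point): Centre of the tube's inner floor, 15 mm above the table; z up. Three biscuits are already packed on it, on a stiff paper cushion (gives 1 mm per 12 N). Biscuits bake to different heights, so the top of these three lies anywhere from 41 to 55 mm above this point (not reported; seen through the clear wall), and the finished roll ends 73 to 87 mm above it.
- tube_mouth (a point): Centre of the tube's mouth at the rim of the red collar, 98 mm above the inner floor, 113 mm above the table. The collar narrows from 64 mm at the rim to the 52 mm bore over its top 6 mm.
- tube_ribs (a point): Point on the tube's axis 71 mm above its inner floor, at the sloped tops of three springy ribs that grip the biscuits. A biscuit let go in the mouth stops here, perhaps a little tilted, underside about at this point; a second rests on it, top about 5 mm above the rim. Pushing them on down takes about 2 to 9 N; once solid, the force rises steeply.
- biscuit1: Hard round biscuit, lying flat on the small tray, one of the two still to be packed (either order). 50 mm diameter, 16 mm thick, about 24 g. Origin: centre of its underside; z up.
- biscuit2: Hard round biscuit, lying flat on the small tray, one of the two still to be packed (either order). 50 mm diameter, 16 mm thick, about 24 g. Origin: centre of its underside; z up.
- tray: Small aluminium tray, 110 mm (its x) by 170 mm (its y), fixed to the table, floor 3 mm thick, edge 7 mm high. Origin: centre of its underside on the table. The two biscuits lie about 40 mm to either side of its centre along its y axis, so that fingers closing along its x axis have room.
- pusher: The pusher, 172 mm tall, about 160 g, standing upright on its rest: white foot 42 mm diameter and 14 mm high, thin stick 16 mm diameter, wooden round handle 28 mm diameter from 104 to 166 mm above the foot's underside. Origin: centre of the foot's underside; z up along the stick. Its foot passes freely down the tube; pressed on a biscuit with more than 35 N it cracks it.
- rest: Blue round rest with a black rubber top, 90 mm diameter, 6 mm high, fixed to the table; the pusher's place. Origin: centre of its underside, on the table.
- packed1: Bystander: finished tube with red cap, 61 mm diameter, 112 mm high. Origin: centre of its underside.
- packed2: Bystander: another finished tube like it.
- cap: Bystander: loose red tube cap lying on the table, 61 mm diameter, 16 mm high. Origin: centre of its underside.
- scraper: Bystander: bench scraper lying flat, steel blade 75 by 100 mm, wooden handle along its y. Origin: at the middle of its handle side, on the table.
- jar: Bystander: amber jar with yellow lid, 68 mm diameter, 100 mm high. Origin: centre of its underside.
There are look-alikes about, which are no part of the job. Leave any pink or purple look-alike of the biscuit2 alone.

How it is judged (in metres and radians):
On the way, in this order (a step that is already met when the one before it is completed fails the run):
1. both biscuits from the tray are in the tube's mouth (centred on the tube within 6 mm, undersides below the rim) (horizontal distance between each of biscuit1, biscuit2 and tube_floor below 0.006 m and z of each of biscuit1, biscuit2 in the frame of tube_floor below 0.095 m and angle between each of biscuit1, biscuit2's own z axis and vertical below 0.4 rad), for 0.2 s.
2. both biscuits lie flat, close together and at rest below the ribs' tops while the pusher presses on them with at least 12 N, for 0.3 s (the ribs alone resist with less than that: the roll is solid) (horizontal distance between each of biscuit1, biscuit2 and tube_floor below 0.006 m and z of each of biscuit1, biscuit2 in the frame of tube_floor below 0.074 m and angle between each of biscuit1, biscuit2's own z axis and vertical below 0.1 rad and distance between biscuit1 and biscuit2 below 0.0185 m and linear speed of each of biscuit1, biscuit2 below 0.004 m/s and (contact force between pusher and biscuit1 above 12 N or contact force between pusher and biscuit2 above 12 N)), for 0.3 s.
At the end, for the whole second after the job is handed in: Both biscuits lie flat in the tube on top of the others, close together (undersides less than 18.5 mm apart) and down in the tube (undersides less than 74 mm above the inner floor), and the pusher stands upright, foot down, on its rest (within 22 mm of its centre), at rest and released (horizontal distance between each of biscuit1, biscuit2 and tube_floor below 0.006 m and z of each of biscuit1, biscuit2 in the frame of tube_floor below 0.074 m and angle between each of biscuit1, biscuit2's own z axis and vertical below 0.1 rad and distance between biscuit1 and biscuit2 below 0.0185 m and linear speed of each of biscuit1, biscuit2, pusher below 0.02 m/s and horizontal distance between pusher and rest below 0.022 m and angle between pusher's own z axis and vertical below 0.08 rad and z of pusher in the frame of rest between 0.002 and 0.01 m); the robot touches nothing.
It fails at once if the pusher presses on a biscuit with more than 35 N (it cracks) (contact force between pusher and biscuit1 above 35 N or contact force between pusher and biscuit2 above 35 N).
It fails at once if a bystander is moved by more than 20 mm (distance of any of packed1, packed2, cap, scraper, jar from where it was at the start of the episode above 0.02 m).
It also fails if it takes over 72 s, if anything falls off the work surface, if the arm or the gripper's body presses on something with over 40 N, if the wrist force passes 120 N, or if a joint passes its speed limit or range.

### The arm

A 7-joint arm with a two-finger parallel gripper is mounted at the origin on the work surface. World frame = base frame: x ahead of the robot, y to its left, z up, the work surface at z = 0. Lengths are in mm, angles in rad, forces in N, time in s.
With the tool pointing down it reaches from about 425 to 925 mm from the base axis. Payload 6.8 kg.
Tool frame: the origin (TCP) lies at the very end of the fingers, on their centre line; the grasp point (between the pads) lies r.hold_point_z behind it (r.hold_point_z is the distance from the TCP to the grasp point, in mm); z points along the fingers, y is the line along which they close (so a half turn about z gives the same grasp; the last joint's range is limited). The gripper opens to 88 mm and grips with 3 to 60 N. Pads are 20 mm wide; open, the fingers measure 115 mm over their backs; the gripper's body (75 mm by 178 mm) begins 61 mm behind the grasp point.
Start: joints at [1.055, 0.477, 0.022, 1.555, -0.011, 1.109, -0.083], TCP at [267.709, -619.661, 222.664] pointing down, gripper open.
Joint ranges: [-2.96, 2.96], [-0.34, 2.1], [-1.41, 1.46], [0.24, 2.44], [-1.37, 4.51], [0.17, 1.92], [-2.96, 2.96]. Speed limits (rad/s): [2.39, 2.39, 3.14, 3.14, 3.14, 3.14, 3.14].

### API

Orientations are given as a unit quaternion [w, x, y, z].
In Python, from station import r gives the robot as it stands.
- The arm moves only by the shell command python3 -m creep 'ROWS'. ROWS is a JSON object of lists of equal length, an entry for each row: "delta_pos": the shift along the world's x, y, z in cm, a list of three; "rot": the turn, a rotation vector about the world's x, y, z in degrees, a list of three; "grip": the closure in counts, from 0 (fully open) to 255 (shut). In form: {"delta_pos": [[dx, dy, dz], ...], "rot": [[ax, ay, az], ...], "grip": [grip, ...]}. A call has 1 to 12 rows; each row is the pose to reach, as a shift and turn from the pose commanded when the call began; what a row does not reach only later rows make up. A row lasts 1/10 s, in which the tool goes at most 50 mm and 8.59 degrees, less where a joint would pass 70% of its speed; a pose out of reach is approached as far as the arm can. A call with a gripper value outside its range is refused whole. The fingers move at their own pace and stop on an object; the grip force is fixed at half the most. Time passes only in rows, so rows that repeat a pose let the fingers close. It gives the time, the measured TCP pose, the force, the opening and the grip force at its end, in the units of the state.
- r.get_obs(): the state, without advancing time (a new reading comes with each control period).
- r.capture(name): name is "side" or "top"; returns a dict with "pixels" (420x560x3 uint8, blue, green, red), "z_map" (420x560 float32, mm along the optical axis (not along the pixel's ray), 0 where there is no reading), "mtx" (3x3 intrinsics, pixels), "k1" (the pictures are not rectified: a ray, as slopes to the right and down, at radius r is drawn at 1 + k1 r^2 times it, then the intrinsics apply), "R" (3x3) and "t" (3): a world point X has camera coordinates R X + t. Camera axes: x right, y down, z forward; pixel columns grow to the right and rows downward; lengths in mm; the calibration is good to about 2 mm. A picture is of the moment at which its call begins.
- r.hand_in(): hands the job in; it is judged then, once.
The state is a dict: "time_s": time; "q": joint angles; "joint_vel": joint speeds; "tau": joint torques, N m; "eef_pos": TCP position; "tcp_rot": TCP orientation; "contact_force": force on the tool from outside, world axes, zero at the start; "torque": the same for the moment, N m; "opening": finger opening in mm; "grasp_force": force on a finger pad.
Only numpy, scipy, OpenCV 4.12 (cv2) and the standard library are available. Lean on these libraries where they do the work, as an engineer would, in place of code of your own. Each camera call takes 0.05 s, during which the arm holds its last target. There are 200 camera calls.

## Working session

There is one attempt and no reset: what is moved stays moved. The work goes in short steps, Python scripts to look and compute and a shell command to move; the robot and the scene stay as the last step left them, time stands still between calls to the robot, and variables do not carry over. Pictures are saved under pics/ and viewed, at most 10 in all, crops included, and the job is handed in when it is done.

```bash
ls; mkdir -p pics; cat > h.py <<'E'
import numpy as np, cv2
from station import r
def ray(c,u,v):
    K=c["mtx"]; d=cv2.undistortPoints(np.array([[[u,v]]],float),K,np.array([c["k1"],0,0,0.]))[0,0]
    R=np.array(c["R"]);t=np.array(c["t"]); return -R.T@t, R.T@np.array([d[0],d[1],1.])
def onplane(c,u,v,z):
    o,d=ray(c,u,v); return o+d*(z-o[2])/d[2]
def cloud(c):
    h,w=c["z_map"].shape; g=np.dstack(np.meshgrid(np.arange(w),np.arange(h))).reshape(-1,1,2).astype(float)
    d=cv2.undistortPoints(g,c["mtx"],np.array([c["k1"],0,0,0.])).reshape(h,w,2)
    z=c["z_map"]; P=np.dstack([d[...,0]*z,d[...,1]*z,z])-np.array(c["t"]); P=P@np.array(c["R"])
    P[z<=0]=np.nan; return P
E
python3 - <<'E'
from h import *
for n in("top","side"):
    c=r.capture(n); cv2.imwrite(f"pics/{n}0.png",c["pixels"]); o,d=ray(c,280,210); print(n,o.round(),d.round(2),c["k1"],c["mtx"])
print(r.get_obs(), r.hold_point_z)
E
```

```text
pics
top [501.  -4. 951.] [ 0.07  0.02 -1.  ] 0.0058283667305680026 [[391.91137047   0.         281.97519537]
 [  0.         391.91137047 204.07137222]
 [  0.           0.           1.        ]]
side [295. 671. 822.] [ 0.29 -0.62 -0.73] -0.01220324560819146 [[388.04181911   0.         288.17973398]
 [  0.         388.04181911 203.55958311]
 [  0.           0.           1.        ]]
{'time_s': 0.1, 'q': array([ 1.05486451,  0.47771369,  0.02236413,  1.55628515, -0.01150014,
        1.10933484, -0.08311312]), 'joint_vel': array([ 0.00090994, -0.00204396,  0.0001815 , -0.00435586, -0.00012692,
        0.00109562, -0.00016797]), 'tau': array([ 5.02068055e-03, -5.84087777e+01,  1.54067852e+00, -2.73313451e+01,
       -5.41509816e-02,  1.31437872e-02,  2.86143188e-05]), 'eef_pos': array([ 267.4896367 , -619.16702989,  221.81036739]), 'tcp_rot': array([-7.74377340e-04,  9.79281945e-01,  2.02499930e-01, -2.24558873e-04]), 'contact_force': array([-0.19686966, -0.04072638, -0.69801538]), 'torque': array([ 0.02245101,  0.03790256, -0.01514962]), 'grasp_force': 0.0, 'opening': 87.56449554973642} 18.700000000000003
```

View pics/top0.png

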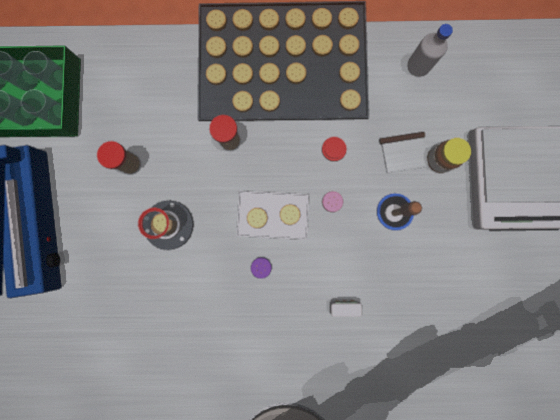

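View pics/side0.png

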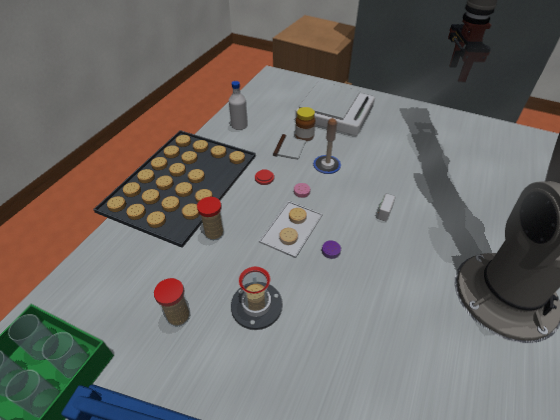

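Top view: the two biscuits are on the tray at (257,218) and (290,214). The tube collar is at (154,223), the rest at (396,212), and the pusher handle top at (415,208). Look-alikes are the pink disc (332,202), the purple disc (261,267) and the pale biscuits on the black baking tray (200–360, 10–110). The two on the aluminium tray are the right ones. The side view agrees, with biscuits at (298,214) and (289,236), the tube at (255,290) and the pusher at (330,145).

```bash
cat > m.py <<'E'
from h import *
def comp(m,seed,rad):
    m=m.astype(np.uint8); mm=np.zeros_like(m); cv2.circle(mm,seed,rad,1,-1); m&=mm
    cs=max(cv2.findContours(m,cv2.RETR_EXTERNAL,cv2.CHAIN_APPROX_NONE)[0],key=cv2.contourArea); return cs
def circ(c,cs,z):
    P=np.array([onplane(c,*p[0],z)[:2] for p in cv2.convexHull(cs)]).astype(np.float32)
    (e,ax,a)=cv2.fitEllipse(np.array([onplane(c,*p[0],z)[:2] for p in cs]).astype(np.float32))
    return np.array(e).round(1),np.array(ax).round(1),np.array(cv2.minEnclosingCircle(P)[0]).round(1)
def masks(c):
    H=cv2.cvtColor(c["pixels"],cv2.COLOR_BGR2HSV).astype(int); h,s,v=H[...,0],H[...,1],H[...,2]
    return dict(yel=(h>12)&(h<35)&(s>60)&(v>100),red=((h<6)|(h>174))&(s>150)&(v>90),blue=(h>100)&(h<130)&(s>110),
      tray=(s<25)&(v>185), dark=(v<90),brown=(h<18)&(s>80)&(v>40))
E
python3 - <<'E'
from m import *
c=r.capture("top");s=r.capture("side"); M=masks(c);S=masks(s)
for nm,cc,mk,seed,rad,z in [("b1",c,M["yel"],(257,218),16,19),("b2",c,M["yel"],(290,214),16,19),("collar",c,M["red"],(154,223),20,113),
  ("base",c,M["dark"]|M["red"]|M["yel"],(170,225),32,12),("rest",c,M["blue"],(394,212),22,6),
  ("b1s",s,S["yel"],(289,236),13,19),("b2s",s,S["yel"],(298,214),13,19),("collars",s,S["red"],(255,281),22,113),("rests",s,S["blue"],(327,163),18,6)]:
    try: print(nm,*circ(cc,comp(mk,seed,rad),z))
    except Exception as e: print(nm,e)
P=cloud(c)
for n,(u,v) in dict(b1=(257,218),b2=(290,214),h=(415,208),floor=(273,200),table=(330,240)).items(): print(n,P[v,u].round(1))
for n,(u,v) in dict(htop=(331,123)).items(): print(n,cloud(s)[v,u].round(1))
cs=comp(M["tray"],(273,215),45); hull=np.array([onplane(c,*p[0],7)[:2] for p in cs],np.float32); print("tray",cv2.minAreaRect(hull))
a=cv2.resize(c["pixels"][180:250,220:430],None,fx=3.8,fy=3.8,interpolation=2); cv2.imwrite("pics/crop1.png",a)
# pusher cloud
for n,cc in(("top",c),("side",s)):
    P=cloud(cc); m=np.linalg.norm(P[...,:2]-[470,-290],axis=2)<90
    for lo,hi in((8,25),(30,95),(104,166),(166,180)):
        q=P[m&(P[...,2]>lo)&(P[...,2]<hi)]; print(n,lo,len(q),np.nanmin(q,0).round(0) if len(q) else "",np.nanmax(q,0).round(0) if len(q) else "")
E
```

```text
b1 [551.8  65.4] [45.7 46.3] [551.8  65.5]
b2 [558.9 -12.8] [45.8 46. ] [559.2 -13. ]
collar [537.9 280.4] [61.3 62.6] [537.8 279.9]
base [538.3 285. ] [ 98.4 124.4] [539.5 284.5]
rest [ 564.1 -267.2] [81.7 82.3] [ 564.1 -266.8]
b1s [551.6  65.8] [46.3 47.2] [551.8  66.1]
b2s [558.6 -13.2] [46.6 47.3] [559. -13.]
collars [537.5 279.7] [63.2 63.9] [537.4 279.8]
rests [ 563.5 -268.4] [81.5 86.8] [ 562.7 -265.3]
b1 [550.6  64.9  18.1]
b2 [559.2 -13.9  19.9]
h [ 558.6 -258.6  177.9]
floor [594.7  26.8   4.3]
table [ 496.6 -110.    -1.7]
htop [ 559.5 -251.5  173.3]
tray ((528.5618896484375, -26.87715721130371), (7.212094306945801, 9.60654067993164), 89.27328491210938)
top 8 95 [ 519. -309.    8.] [ 554. -239.   23.]
top 30 10 [ 551. -261.   33.] [ 553. -256.   86.]
top 104 31 [ 546. -264.  115.] [ 551. -251.  163.]
top 166 44 [ 547. -272.  167.] [ 557. -252.  180.]
side 8 46 [ 522. -303.    8.] [ 558. -246.   24.]
side 30 22 [ 550. -267.   37.] [ 554. -256.   94.]
side 104 48 [ 545. -266.  110.] [ 552. -249.  165.]
side 166 19 [ 546. -270.  167.] [ 557. -252.  179.]
```

View pics/crop1.png

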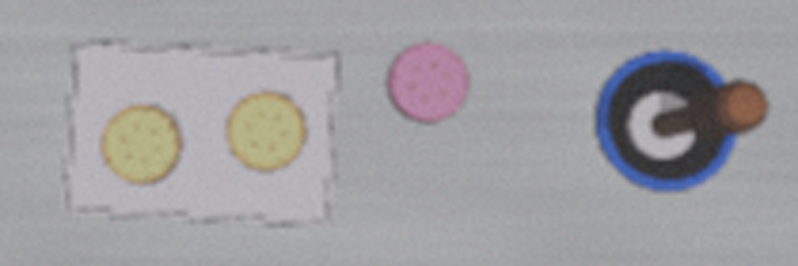

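The crop shows the two yellow biscuits on the aluminium tray at crop pixels (141,144) and (266,131). The pink disc is at (428,83), off the tray. Both views agree within 1 mm: b1 (551.8, 65.6), b2 (558.9, −13), tube (537.7, 280), rest (564, −267).

```bash
python3 -m creep '{"delta_pos":[[7,15,0],[14,30,0],[21,44,0],[29.1,60.7,0],[29.1,60.7,0],[29.1,60.7,0],[29.1,60.7,0],[29.1,60.7,0],[29.1,60.7,0],[29.1,60.7,0],[29.1,60.7,0],[29.1,60.7,0]],"rot":[[0,0,9],[0,0,18],[0,0,27],[0,0,36],[0,0,45],[0,0,54],[0,0,63],[0,0,71.8],[0,0,71.8],[0,0,71.8],[0,0,71.8],[0,0,71.8]],"grip":[58,58,58,58,58,58,58,58,58,58,58,58]}'; python3 -c "
from h import r;o=r.get_obs();print(o['eef_pos'],o['tcp_rot'],o['opening'],o['q'])"
```

```text
time_s: 1.4
eef_pos: [527.4, -76.9, 222.8]
tcp_rot: [0.0, 0.675, 0.738, -0.0]
contact_force: [1.3, -0.6, 0.3]
opening: 68.0
grasp_force: 0.0
[527.41972196 -76.87648313 222.80374433] [ 2.27533709e-04  6.74697379e-01  7.38094434e-01 -3.69208989e-05] 68.02204078639825 [ 0.4377856   0.28403679 -0.48975679  1.8680057   0.15513976  1.02654777
 -0.02626976]
```

```bash
python3 -m creep '{"delta_pos":[[0,0,0],[0,0,0],[0,0,0]],"rot":[[0,0,0],[0,0,0],[0,0,0]],"grip":[58,58,58]}'
```

```text
time_s: 1.7
eef_pos: [526.4, -80.0, 222.4]
tcp_rot: [-0.0, 0.675, 0.738, -0.001]
contact_force: [-0.3, -0.4, 1.3]
opening: 68.0
grasp_force: 0.0
```

```bash
python3 -m creep '{"delta_pos":[[2,4,-3],[3.26,6.7,-7],[3.26,6.7,-12],[3.26,6.7,-17],[3.26,6.7,-17],[3.26,6.7,-17],[3.26,6.7,-17]],"rot":[[0,0,0],[0,0,0],[0,0,0],[0,0,0],[0,0,0],[0,0,0],[0,0,0]],"grip":[58,58,58,58,58,58,58]}'; python3 - <<'E'
from m import *
s=r.capture("side");cv2.imwrite("pics/s1.png",cv2.resize(s["pixels"][130:300,200:400],None,fx=3,fy=3))
print(r.get_obs()['eef_pos'])
E
```

```text
time_s: 2.4
eef_pos: [561.3, -12.5, 55.2]
tcp_rot: [0.001, 0.675, 0.738, 0.001]
contact_force: [-0.2, 0.1, 0.0]
opening: 67.6
grasp_force: 0.0
[561.60436889 -12.2848471   55.49952207]
```

View pics/s1.png

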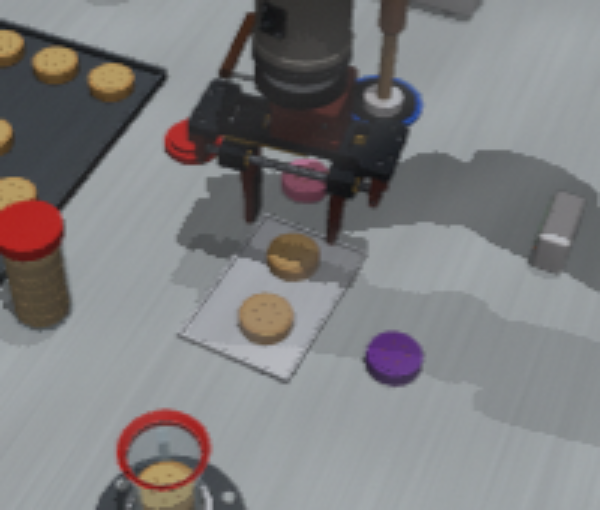

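The open fingers (crop pixels (252,215) and (335,235)) straddle the far biscuit (294,257), so I'll descend and close.

```bash
python3 -m creep '{"delta_pos":[[-0.2,-0.05,-2],[-0.2,-0.05,-3.5],[-0.2,-0.05,-4.5],[-0.2,-0.05,-4.5],[-0.2,-0.05,-4.5],[-0.2,-0.05,-4.5],[-0.2,-0.05,-4.5],[-0.2,-0.05,-4.5],[-0.2,-0.05,-4.5],[-0.2,-0.05,-4.5],[-0.2,-0.05,-4.5]],"rot":[[0,0,0],[0,0,0],[0,0,0],[0,0,0],[0,0,0],[0,0,0],[0,0,0],[0,0,0],[0,0,0],[0,0,0],[0,0,0]],"grip":[58,58,58,58,58,255,255,255,255,255,255]}'
```

```text
time_s: 3.55
eef_pos: [558.0, -12.0, 8.1]
tcp_rot: [0.0, 0.675, 0.738, 0.0]
contact_force: [-0.7, 0.8, 6.3]
opening: 49.3
grasp_force: 30.0
```

```bash
python3 -m creep '{"delta_pos":[[0,0,3],[0,0,7],[0,2,11],[-0.5,6,14],[-0.8,10.5,14],[-1.2,15,14],[-1.6,19.5,14],[-2,24,14],[-2,27,14],[-2,29.3,14],[-2,29.3,14],[-2,29.3,14]],"rot":[[0,0,0],[0,0,0],[0,0,0],[0,0,0],[0,0,0],[0,0,0],[0,0,0],[0,0,0],[0,0,0],[0,0,0],[0,0,0],[0,0,0]],"grip":[255,255,255,255,255,255,255,255,255,255,255,255]}'
python3 -m creep '{"delta_pos":[[0,0,0],[0,0,0],[0,0,0]],"rot":[[0,0,0],[0,0,0],[0,0,0]],"grip":[255,255,255]}'
python3 - <<'E'
from m import *
s=r.capture("side");a=s["pixels"][190:330,170:340];cv2.imwrite("pics/s2.png",cv2.resize(a,None,fx=3.5,fy=3.5))
S=masks(s)
print("bisc side", circ(s,comp(S["red"],(255,281),22),113))
E
```

```text
time_s: 4.75
eef_pos: [537.2, 280.4, 147.1]
tcp_rot: [-0.0, 0.674, 0.738, -0.001]
contact_force: [-0.4, 0.2, 0.1]
opening: 49.1
grasp_force: 30.0
time_s: 5.05
eef_pos: [537.9, 279.6, 147.6]
tcp_rot: [0.0, 0.675, 0.738, -0.0]
contact_force: [-0.5, 0.5, 0.2]
opening: 49.3
grasp_force: 30.0
bisc side (array([535.9, 286.9]), array([47.4, 56.5]), array([537. , 294.7]))
```

View pics/s2.png

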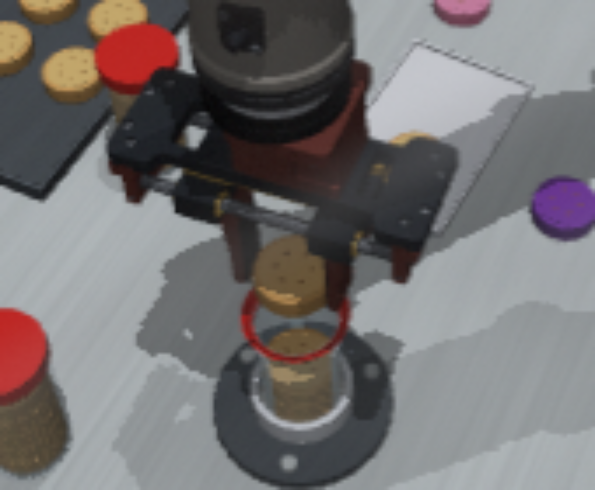

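The biscuit is held level (crop 292,277), directly over the collar (296,318). I'll lower it and release.

```bash
python3 -m creep '{"delta_pos":[[0,0.05,-1.5],[0,0.05,-2.7],[0,0.05,-3.3],[0,0.05,-3.3],[0,0.05,-3.3],[0,0.05,-3.3],[0,0.05,-3.3],[0,0.05,-3.3],[0,0.05,0],[0,0.05,3]],"rot":[[0,0,0],[0,0,0],[0,0,0],[0,0,0],[0,0,0],[0,0,0],[0,0,0],[0,0,0],[0,0,0],[0,0,0]],"grip":[255,255,255,255,255,40,40,40,40,58]}'
python3 - <<'E'
from m import *
s=r.capture("side");a=s["pixels"][190:330,170:340];cv2.imwrite("pics/s3.png",cv2.resize(a,None,fx=3.5,fy=3.5))
E
```

```text
time_s: 6.1
eef_pos: [537.1, 281.2, 177.9]
tcp_rot: [-0.0, 0.674, 0.738, -0.001]
contact_force: [0.8, 0.1, 1.3]
opening: 69.4
grasp_force: 0.0
```

View pics/s3.png

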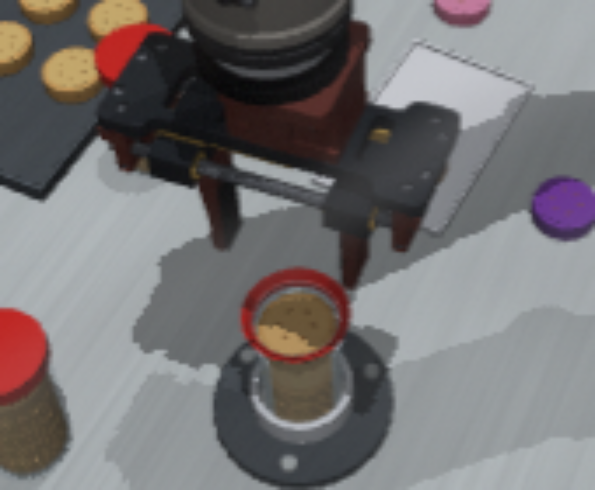

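The first biscuit is in the mouth (crop 297,323), flat. Next is b1.

```bash
python3 -m creep '{"delta_pos":[[0.3,-4.5,0],[0.6,-9,-1],[1,-13.5,-3],[1.4,-18,-6],[1.4,-21.45,-9],[1.4,-21.45,-12],[1.4,-21.45,-12],[1.4,-21.45,-12],[1.4,-21.45,-12]],"rot":[[0,0,0],[0,0,0],[0,0,0],[0,0,0],[0,0,0],[0,0,0],[0,0,0],[0,0,0],[0,0,0]],"grip":[58,58,58,58,58,58,58,58,58]}'
```

```text
time_s: 7.05
eef_pos: [552.8, 68.8, 59.4]
tcp_rot: [0.001, 0.674, 0.739, 0.001]
contact_force: [0.8, 0.1, -0.6]
opening: 67.9
grasp_force: 0.0
```

```bash
python3 -m creep '{"delta_pos":[[0,0,0],[0,0,0]],"rot":[[0,0,0],[0,0,0]],"grip":[58,58]}'
```

```text
time_s: 7.25
eef_pos: [552.3, 67.8, 58.9]
tcp_rot: [0.001, 0.674, 0.739, 0.001]
contact_force: [0.2, 0.5, -0.1]
opening: 67.8
grasp_force: 0.0
```

```bash
python3 -m creep '{"delta_pos":[[0,-0.2,-2],[0,-0.2,-3.5],[0,-0.2,-4.8],[0,-0.2,-4.8],[0,-0.2,-4.8],[0,-0.2,-4.8],[0,-0.2,-4.8],[0,-0.2,-4.8],[0,-0.2,-4.8],[0,-0.2,-4.8],[0,-0.2,-4.8]],"rot":[[0,0,0],[0,0,0],[0,0,0],[0,0,0],[0,0,0],[0,0,0],[0,0,0],[0,0,0],[0,0,0],[0,0,0],[0,0,0]],"grip":[58,58,58,58,58,58,255,255,255,255,255]}'
```

```text
time_s: 8.35
eef_pos: [551.8, 65.0, 10.0]
tcp_rot: [0.0, 0.675, 0.738, 0.0]
contact_force: [-0.6, -0.6, 3.7]
opening: 49.3
grasp_force: 30.0
```

```bash
python3 -m creep '{"delta_pos":[[0,0,3],[0,0,7],[0,2,11],[-0.5,6,13.7],[-0.8,10.5,13.7],[-1.2,15,13.7],[-1.4,18.5,13.7],[-1.4,21.4,13.7],[-1.4,21.4,13.7],[-1.4,21.4,13.7],[-1.4,21.4,13.7],[-1.4,21.4,13.7]],"rot":[[0,0,0],[0,0,0],[0,0,0],[0,0,0],[0,0,0],[0,0,0],[0,0,0],[0,0,0],[0,0,0],[0,0,0],[0,0,0],[0,0,0]],"grip":[255,255,255,255,255,255,255,255,255,255,255,255]}'
python3 -m creep '{"delta_pos":[[0,0,0],[0,0,0],[0,0,0]],"rot":[[0,0,0],[0,0,0],[0,0,0]],"grip":[255,255,255]}'
```

```text
time_s: 9.55
eef_pos: [538.0, 277.1, 146.4]
tcp_rot: [0.0, 0.675, 0.737, -0.0]
contact_force: [0.1, 0.7, -0.2]
opening: 49.2
grasp_force: 30.0
time_s: 9.85
eef_pos: [537.7, 278.5, 146.7]
tcp_rot: [0.0, 0.675, 0.738, 0.0]
contact_force: [0.5, -0.1, 0.1]
opening: 49.0
grasp_force: 30.0
```

```bash
python3 -m creep '{"delta_pos":[[0,0.1,-1.5],[0,0.1,-2.5],[0,0.1,-3.1],[0,0.1,-3.1],[0,0.1,-3.1],[0,0.1,-3.1],[0,0.1,-3.1],[0,0.1,-3.1],[0,0.1,0],[0,0.1,4],[0,0.1,8]],"rot":[[0,0,0],[0,0,0],[0,0,0],[0,0,0],[0,0,0],[0,0,0],[0,0,0],[0,0,0],[0,0,0],[0,0,0],[0,0,0]],"grip":[255,255,255,255,255,40,40,40,40,58,58]}'
python3 - <<'E'
from m import *
s=r.capture("side");a=s["pixels"][190:330,170:340];cv2.imwrite("pics/s4.png",cv2.resize(a,None,fx=3.5,fy=3.5))
S=masks(s);print(circ(s,comp(S["yel"]|S["brown"]&~S["red"],(255,280),14),118))
c=r.capture("top");P=cloud(s);q=P[(abs(P[...,0]-537.7)<30)&(abs(P[...,1]-280)<30)&(P[...,2]>85)&(P[...,2]<135)];print(len(q),np.median(q,0),q.max(0),q.min(0))
E
```

```text
time_s: 10.95
eef_pos: [537.1, 279.8, 227.7]
tcp_rot: [-0.0, 0.674, 0.738, -0.0]
contact_force: [0.8, 0.2, -1.1]
opening: 67.8
grasp_force: 0.0
(array([533.9, 284.1]), array([51.8, 54.3]), array([533. , 282.2]))
695 [534.74138321 282.98358118 110.43965752] [567.50707185 309.64262703 117.76049797] [507.89428258 250.03366022  85.05166842]
```

View pics/s4.png

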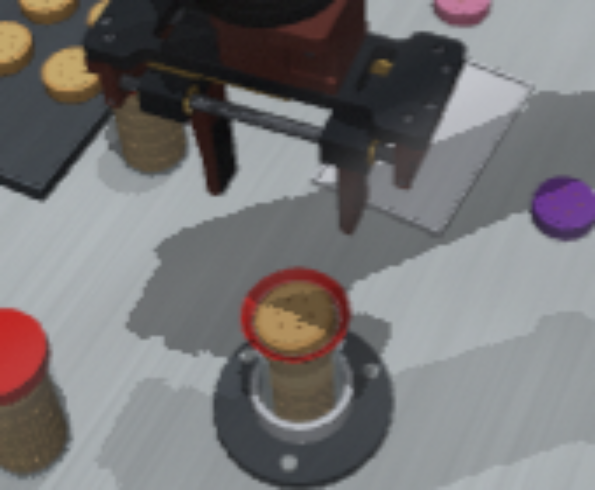

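The second biscuit sits in the mouth at crop (293,318). Next I'll locate the pusher's axis and check biscuit 2's tilt.

```bash
python3 - <<'E'
from m import *
c=r.capture("top");s=r.capture("side")
for u,v in((415.3,207.6),): print("top disc",onplane(c,u,v,178).round(1))
print("foot",onplane(c,393.7,212.9,20).round(1))
for n,cc in(("top",c),("side",s)):
    P=cloud(cc);near=np.linalg.norm(P[...,:2]-[562,-264],axis=2)<32
    V=cc["pixels"].astype(int)
    for lo,hi in((172,190),(14,26)):
        m=near&(P[...,2]>lo)&(P[...,2]<hi)
        q=P[m];v,u=np.nonzero(m); 
        if len(q)>5:
            (e,rad)=cv2.minEnclosingCircle(np.c_[u,v].astype(np.float32)); print(n,lo,len(q),np.median(q,0).round(1),"px",np.round(e,1),round(rad,1),"->",onplane(cc,*e,178 if lo>100 else 20).round(1))
    H=cv2.cvtColor(cc["pixels"],cv2.COLOR_BGR2HSV).astype(int)
    m=(H[...,0]<18)&(H[...,1]>90)&near&(P[...,2]>95); v,u=np.nonzero(m);print(n,"handle px bbox",u.min(),u.max(),v.min(),v.max(),len(u))
cv2.imwrite("pics/p1.png",np.hstack([cv2.resize(c["pixels"][180:240,370:430],(395,395),interpolation=2),cv2.resize(s["pixels"][110:180,295:365],(395,395),interpolation=2)]))
E
```

```text
top disc [ 559.4 -259.2  178. ]
foot [ 559.2 -259.8   20. ]
top 172 121 [ 558.7 -260.3  176.8] px [415.4 207.6] 6.6 -> [ 559.3 -259.3  178. ]
top 14 175 [ 556.6 -256.1   19.6] px [393.9 213.3] 8.9 -> [ 558.2 -260.2   20. ]
top handle px bbox 410 420 202 212 97
side 172 41 [ 558.6 -257.8  177.5] px [332.5 121.5] 3.8 -> [ 556.2 -253.9  178. ]
side 14 84 [ 555.4 -256.3   19.5] px [327.9 162. ] 6.2 -> [ 557.9 -260.1   20. ]
side handle px bbox 328 335 119 124 40
```

View pics/p1.png

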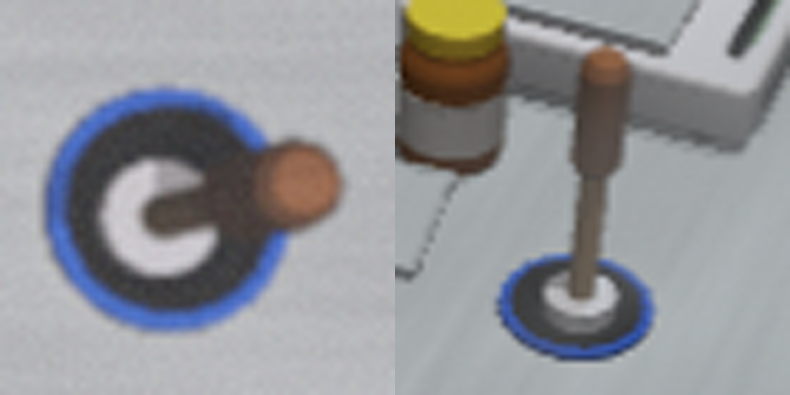

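The pusher stands upright at (559, −260), with the handle disc at left crop (300,185) and the foot at (160,215). The rest centre is (564, −267). Now I'll move over it.

```bash
python3 -m creep '{"delta_pos":[[0.3,-4.9,0.3],[0.6,-9.8,0.3],[0.9,-14.7,0.3],[1.1,-19.6,0.3],[1.3,-24.5,0.3],[1.5,-29.4,0.3],[1.7,-34.3,0.3],[1.9,-39.2,0.3],[2.1,-44,0.3],[2.15,-48,0.3],[2.15,-52,0.3],[2.15,-54,0.3]],"rot":[[0,0,0],[0,0,0],[0,0,0],[0,0,0],[0,0,0],[0,0,0],[0,0,0],[0,0,0],[0,0,0],[0,0,0],[0,0,0],[0,0,0]],"grip":[58,58,58,58,58,58,58,58,58,58,58,58]}'
python3 -m creep '{"delta_pos":[[0,0,0],[0,0,0],[0,0,0],[0,0,0]],"rot":[[0,0,0],[0,0,0],[0,0,0],[0,0,0]],"grip":[58,58,58,58]}'
```

```text
time_s: 12.35
eef_pos: [557.0, -264.7, 227.5]
tcp_rot: [-0.001, 0.676, 0.737, -0.001]
contact_force: [0.7, -0.0, 0.2]
opening: 67.8
grasp_force: 0.0
time_s: 12.75
eef_pos: [559.3, -258.1, 229.5]
tcp_rot: [-0.0, 0.674, 0.739, 0.0]
contact_force: [0.4, -0.2, -0.4]
opening: 67.7
grasp_force: 0.0
```

```bash
python3 -m creep '{"delta_pos":[[0,-0.15,-3],[0,-0.15,-6],[0,-0.15,-9],[0,-0.15,-10.7],[0,-0.15,-10.7],[0,-0.15,-10.7],[0,-0.15,-10.7],[0,-0.15,-10.7],[0,-0.15,-10.7],[0,-0.15,-10.7],[0,-0.15,-10.7],[0,-0.15,-10.7]],"rot":[[0,0,0],[0,0,0],[0,0,0],[0,0,0],[0,0,0],[0,0,0],[0,0,0],[0,0,0],[0,0,0],[0,0,0],[0,0,0],[0,0,0]],"grip":[58,58,58,58,58,58,255,255,255,255,255,255]}'
python3 -m creep '{"delta_pos":[[0,0,0],[0,0,0],[0,0,0],[0,0,0]],"rot":[[0,0,0],[0,0,0],[0,0,0],[0,0,0]],"grip":[255,255,255,255]}'
```

```text
time_s: 13.95
eef_pos: [559.2, -261.6, 122.8]
tcp_rot: [0.0, 0.675, 0.738, 0.0]
contact_force: [0.6, 1.5, 0.2]
opening: 27.8
grasp_force: 30.0
time_s: 14.35
eef_pos: [559.2, -261.6, 122.8]
tcp_rot: [0.0, 0.675, 0.738, 0.0]
contact_force: [1.1, 0.1, 1.9]
opening: 27.6
grasp_force: 30.0
```

```bash
python3 -m creep '{"delta_pos":[[0,0,1],[0,0,3],[0,0,6],[0,0,9],[0,0,12],[0,1,14],[-0.2,3,14.4],[-0.4,6,14.4],[-0.6,9.5,14.4],[-0.8,13,14.4],[-1,16.5,14.4],[-1.2,20,14.4]],"rot":[[0,0,0],[0,0,0],[0,0,0],[0,0,0],[0,0,0],[0,0,0],[0,0,0],[0,0,0],[0,0,0],[0,0,0],[0,0,0],[0,0,0]],"grip":[255,255,255,255,255,255,255,255,255,255,255,255]}'
python3 -m creep '{"delta_pos":[[-0.1,3.5,0],[-0.2,7,0],[-0.3,10.5,0],[-0.4,14,0],[-0.5,17.5,0],[-0.6,21,0],[-0.7,24.5,0],[-0.8,28,0],[-0.9,31,0],[-0.95,33,0],[-0.95,34,0],[-0.95,34,0]],"rot":[[0,0,0],[0,0,0],[0,0,0],[0,0,0],[0,0,0],[0,0,0],[0,0,0],[0,0,0],[0,0,0],[0,0,0],[0,0,0],[0,0,0]],"grip":[255,255,255,255,255,255,255,255,255,255,255,255]}'
python3 -m creep '{"delta_pos":[[0,0,0],[0,0,0],[0,0,0],[0,0,0]],"rot":[[0,0,0],[0,0,0],[0,0,0],[0,0,0]],"grip":[255,255,255,255]}'
python3 - <<'E'
from m import *
s=r.capture("side");a=s["pixels"][170:330,170:340];cv2.imwrite("pics/s5.png",cv2.resize(a,None,fx=3.5,fy=3.5))
c=r.capture("top");b=c["pixels"][180:270,110:220];cv2.imwrite("pics/t5.png",cv2.resize(b,None,fx=3,fy=3))
for n,cc in(("top",c),("side",s)):
    P=cloud(cc);d=np.linalg.norm(P[...,:2]-[537.7,280],axis=2)<45
    for lo,hi in((152,168),(170,240),(118,150)):
        q=P[d&(P[...,2]>lo)&(P[...,2]<hi)]; print(n,lo,len(q),*(x.round(0) for x in (np.median(q,0),q.min(0),q.max(0))) if len(q) else "")
E
```

```text
time_s: 15.55
eef_pos: [545.5, -58.8, 265.6]
tcp_rot: [-0.001, 0.674, 0.739, -0.001]
contact_force: [0.8, -0.3, -1.6]
opening: 27.6
grasp_force: 30.0
time_s: 16.75
eef_pos: [536.0, 280.0, 265.9]
tcp_rot: [-0.001, 0.673, 0.739, -0.001]
contact_force: [-0.0, -0.8, -1.6]
opening: 27.9
grasp_force: 30.0
time_s: 17.15
eef_pos: [537.9, 277.5, 266.7]
tcp_rot: [0.0, 0.675, 0.738, -0.0]
contact_force: [-0.3, 0.0, -0.6]
opening: 27.8
grasp_force: 30.0
top 152 264 [535. 272. 164.] [517. 258. 152.] [557. 298. 168.]
top 170 111 [536. 272. 207.] [529. 271. 170.] [544. 280. 240.]
top 118 0
side 152 260 [531. 284. 163.] [516. 255. 152.] [558. 298. 167.]
side 170 174 [533. 282. 206.] [528. 273. 171.] [543. 285. 240.]
side 118 2 [517. 277. 148.] [517. 275. 147.] [517. 279. 149.]
```

View pics/s5.png

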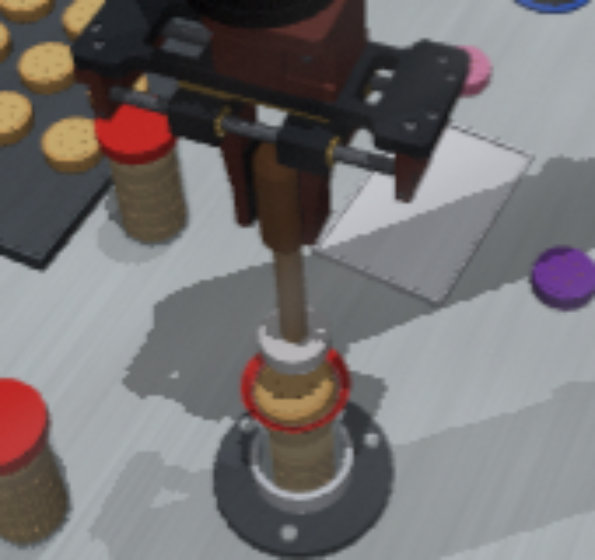

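The foot hangs upright over the mouth, foot centre about (537, 278), level. I'll shift it 2 mm in y and lower until just above the biscuit.

```bash
python3 -m creep '{"delta_pos":[[0,0.2,-0.6],[0,0.2,-1.2],[0,0.2,-1.8],[0,0.2,-2.3],[0,0.2,-2.6],[0,0.2,-2.6],[0,0.2,-2.6],[0,0.2,-2.6]],"rot":[[0,0,0],[0,0,0],[0,0,0],[0,0,0],[0,0,0],[0,0,0],[0,0,0],[0,0,0]],"grip":[255,255,255,255,255,255,255,255]}'
python3 -m creep '{"delta_pos":[[0,0,-0.1],[0,0,-0.2],[0,0,-0.3],[0,0,-0.4],[0,0,-0.5],[0,0,-0.6]],"rot":[[0,0,0],[0,0,0],[0,0,0],[0,0,0],[0,0,0],[0,0,0]],"grip":[255,255,255,255,255,255]}'
```

```text
time_s: 18.05
eef_pos: [537.7, 280.6, 241.0]
tcp_rot: [0.0, 0.675, 0.738, 0.0]
contact_force: [0.5, 0.1, -1.0]
opening: 27.7
grasp_force: 30.0
time_s: 18.65
eef_pos: [537.5, 280.4, 234.5]
tcp_rot: [-0.0, 0.675, 0.738, -0.0]
contact_force: [-1.0, 0.6, -1.7]
opening: 27.2
grasp_force: 30.0
```

```bash
python3 -m creep '{"delta_pos":[[0,0,-0.1],[0,0,-0.2],[0,0,-0.3],[0,0,-0.4],[0,0,-0.5],[0,0,-0.6]],"rot":[[0,0,0],[0,0,0],[0,0,0],[0,0,0],[0,0,0],[0,0,0]],"grip":[255,255,255,255,255,255]}'
python3 -m creep '{"delta_pos":[[0,0,-0.1],[0,0,-0.2],[0,0,-0.3],[0,0,-0.4],[0,0,-0.5],[0,0,-0.6]],"rot":[[0,0,0],[0,0,0],[0,0,0],[0,0,0],[0,0,0],[0,0,0]],"grip":[255,255,255,255,255,255]}'
```

```text
time_s: 19.25
eef_pos: [537.3, 280.7, 229.0]
tcp_rot: [-0.0, 0.674, 0.738, -0.0]
contact_force: [-2.0, -1.3, 3.1]
opening: 27.8
grasp_force: 30.0
time_s: 19.85
eef_pos: [537.4, 280.5, 222.7]
tcp_rot: [-0.0, 0.675, 0.738, -0.0]
contact_force: [-3.0, -1.4, 5.3]
opening: 27.4
grasp_force: 30.0
```

```bash
python3 -m creep '{"delta_pos":[[0,0,-0.05],[0,0,-0.1],[0,0,-0.15],[0,0,-0.15]],"rot":[[0,0,0],[0,0,0],[0,0,0],[0,0,0]],"grip":[255,255,255,255]}' | grep -E "eef|force"
```

```text
eef_pos: [537.8, 280.5, 221.3]
contact_force: [-2.6, -0.3, 4.4]
grasp_force: 30.0
```

```bash
python3 -m creep '{"delta_pos":[[0,0,-0.05],[0,0,-0.1],[0,0,-0.15],[0,0,-0.15]],"rot":[[0,0,0],[0,0,0],[0,0,0],[0,0,0]],"grip":[255,255,255,255]}' | grep -E "eef|force"
```

```text
eef_pos: [538.0, 280.6, 220.0]
contact_force: [-1.3, -0.6, 4.0]
grasp_force: 30.0
```

```bash
python3 -m creep '{"delta_pos":[[0,0,-0.05],[0,0,-0.1],[0,0,-0.1],[0,0,-0.1]],"rot":[[0,0,0],[0,0,0],[0,0,0],[0,0,0]],"grip":[255,255,255,255]}' | grep -E "eef|force"
```

```text
eef_pos: [538.2, 280.6, 219.1]
contact_force: [-1.5, -0.3, 5.8]
grasp_force: 30.0
```

```bash
python3 -m creep '{"delta_pos":[[0,0,-0.05],[0,0,-0.1],[0,0,-0.15],[0,0,-0.15]],"rot":[[0,0,0],[0,0,0],[0,0,0],[0,0,0]],"grip":[255,255,255,255]}' | grep -E "eef|force"
```

```text
eef_pos: [538.5, 280.7, 217.8]
contact_force: [-1.3, -0.5, 4.2]
grasp_force: 30.0
```

```bash
python3 -m creep '{"delta_pos":[[0,0,-0.05],[0,0,-0.1],[0,0,-0.15],[0,0,-0.2],[0,0,-0.2]],"rot":[[0,0,0],[0,0,0],[0,0,0],[0,0,0],[0,0,0]],"grip":[255,255,255,255,255]}' | grep -E "eef|force"
```

```text
eef_pos: [538.5, 280.6, 215.7]
contact_force: [-1.6, 0.5, 5.2]
grasp_force: 30.0
```

```bash
python3 -m creep '{"delta_pos":[[0,0,-0.05],[0,0,-0.1],[0,0,-0.15],[0,0,-0.2],[0,0,-0.2]],"rot":[[0,0,0],[0,0,0],[0,0,0],[0,0,0],[0,0,0]],"grip":[255,255,255,255,255]}' | grep -E "eef|force"
```

```text
eef_pos: [538.4, 280.6, 213.6]
contact_force: [-1.6, -0.4, 4.8]
grasp_force: 30.0
```

```bash
python3 -m creep '{"delta_pos":[[0,0,-0.05],[0,0,-0.1],[0,0,-0.15],[0,0,-0.2],[0,0,-0.2]],"rot":[[0,0,0],[0,0,0],[0,0,0],[0,0,0],[0,0,0]],"grip":[255,255,255,255,255]}' | grep -E "eef|force"
```

```text
eef_pos: [538.5, 280.6, 211.6]
contact_force: [-0.7, -0.5, 4.7]
grasp_force: 30.0
```

```bash
python3 -m creep '{"delta_pos":[[0,0,-0.05],[0,0,-0.1],[0,0,-0.15],[0,0,-0.2],[0,0,-0.2]],"rot":[[0,0,0],[0,0,0],[0,0,0],[0,0,0],[0,0,0]],"grip":[255,255,255,255,255]}' | grep -E "eef|force"
```

```text
eef_pos: [538.5, 280.6, 209.6]
contact_force: [-0.1, -0.4, 4.7]
grasp_force: 30.0
```

```bash
python3 -m creep '{"delta_pos":[[0,0,-0.05],[0,0,-0.1],[0,0,-0.15],[0,0,-0.2],[0,0,-0.2]],"rot":[[0,0,0],[0,0,0],[0,0,0],[0,0,0],[0,0,0]],"grip":[255,255,255,255,255]}' | grep -E "eef|force"
```

```text
eef_pos: [538.5, 280.7, 208.0]
contact_force: [-0.9, -1.0, 7.0]
grasp_force: 30.0
```

```bash
python3 -m creep '{"delta_pos":[[0,0,-0.05],[0,0,-0.08],[0,0,-0.08],[0,0,-0.08]],"rot":[[0,0,0],[0,0,0],[0,0,0],[0,0,0]],"grip":[255,255,255,255]}' | grep -E "eef|force"
```

```text
eef_pos: [538.6, 280.8, 207.8]
contact_force: [-1.5, -1.4, 9.9]
grasp_force: 30.0
```

```bash
python3 -m creep '{"delta_pos":[[0,0,-0.05],[0,0,-0.1],[0,0,-0.15],[0,0,-0.15]],"rot":[[0,0,0],[0,0,0],[0,0,0],[0,0,0]],"grip":[255,255,255,255]}' | grep -E "eef|force"
```

```text
eef_pos: [538.7, 281.1, 207.2]
contact_force: [-3.3, -1.9, 15.9]
grasp_force: 30.0
```

```bash
python3 -m creep '{"delta_pos":[[0,0,-0.05],[0,0,-0.1],[0,0,-0.1],[0,0,-0.1],[0,0,-0.1],[0,0,-0.1],[0,0,-0.1],[0,0,-0.1],[0,0,-0.1]],"rot":[[0,0,0],[0,0,0],[0,0,0],[0,0,0],[0,0,0],[0,0,0],[0,0,0],[0,0,0],[0,0,0]],"grip":[255,255,255,255,255,255,255,255,255]}' | grep -E "eef|force"
python3 - <<'E'
from m import *
s=r.capture("side");a=s["pixels"][220:330,190:320];cv2.imwrite("pics/s6.png",cv2.resize(a,None,fx=4.5,fy=4.5,interpolation=2))
E
```

```text
eef_pos: [538.9, 281.3, 206.8]
contact_force: [-3.5, -2.4, 18.7]
grasp_force: 30.0
```

View pics/s6.png

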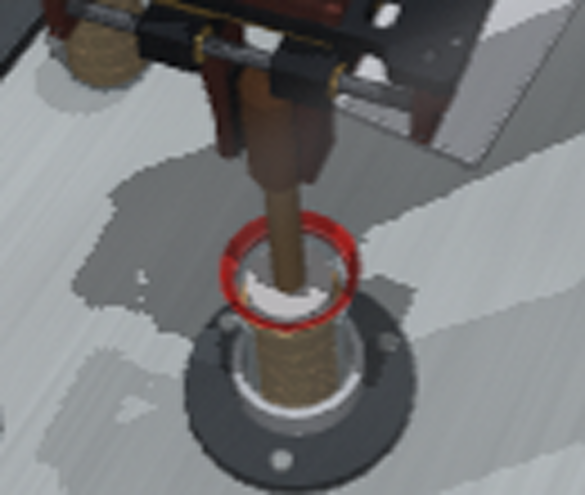

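The white foot is inside the tube (crop 290,297) and the roll below shows no gaps. Force is held at about 20 N with the foot 75 mm above the inner floor, so the roll is solid. I'll withdraw and carry the pusher back.

```bash
python3 -m creep '{"delta_pos":[[0,0,0.2],[0,0,0.5],[0,0,1],[0,0,2],[0,0,3.5],[0,0,5],[0,0,6.4],[0,-1,6.4],[0.2,-3,6.4],[0.4,-6,6.4],[0.6,-9.5,6.4],[0.8,-13,6.4]],"rot":[[0,0,0],[0,0,0],[0,0,0],[0,0,0],[0,0,0],[0,0,0],[0,0,0],[0,0,0],[0,0,0],[0,0,0],[0,0,0],[0,0,0]],"grip":[255,255,255,255,255,255,255,255,255,255,255,255]}'
python3 -m creep '{"delta_pos":[[0.2,-3.5,0],[0.4,-7,0],[0.6,-10.5,0],[0.8,-14,0],[1,-17.5,0],[1.2,-21,0],[1.4,-24.5,0],[1.5,-28,0],[1.6,-31.5,0],[1.7,-35,0],[1.7,-38.5,0],[1.7,-41,0]],"rot":[[0,0,0],[0,0,0],[0,0,0],[0,0,0],[0,0,0],[0,0,0],[0,0,0],[0,0,0],[0,0,0],[0,0,0],[0,0,0],[0,0,0]],"grip":[255,255,255,255,255,255,255,255,255,255,255,255]}'
python3 -m creep '{"delta_pos":[[0,0,0],[0,0,0],[0,0,0],[0,0,0]],"rot":[[0,0,0],[0,0,0],[0,0,0],[0,0,0]],"grip":[255,255,255,255]}'
python3 - <<'E'
from m import *
for n in("top","side"):
    c=r.capture(n);P=cloud(c)
    d=np.linalg.norm(P[...,:2]-[564,-267],axis=2)<45
    for lo,hi in((138,170),):
        q=P[d&(P[...,2]>lo)&(P[...,2]<hi)]; print(n,lo,len(q),*(x.round(0) for x in (np.median(q,0),q.min(0),q.max(0))) if len(q) else "")
    d=np.linalg.norm(P[...,:2]-[537.7,280],axis=2)<22; q=P[d&(P[...,2]>50)&(P[...,2]<125)]; print("roll top",len(q),np.percentile(q[:,2],[10,50,90]).round(1))
    X=np.c_[q[:,:2],np.ones(len(q))]; print(np.linalg.lstsq(X,q[:,2],rcond=None)[0].round(3))
E
```

```text
time_s: 26.9
eef_pos: [545.2, 148.3, 267.6]
tcp_rot: [0.0, 0.675, 0.738, -0.0]
contact_force: [0.6, 0.5, -1.0]
opening: 27.5
grasp_force: 30.0
time_s: 28.1
eef_pos: [561.1, -263.3, 267.4]
tcp_rot: [-0.0, 0.676, 0.737, -0.001]
contact_force: [0.6, -0.6, -1.9]
opening: 27.8
grasp_force: 30.0
time_s: 28.5
eef_pos: [562.7, -258.1, 268.0]
tcp_rot: [-0.0, 0.674, 0.739, 0.0]
contact_force: [0.2, -0.9, -1.2]
opening: 27.8
grasp_force: 30.0
top 138 270 [ 558. -251.  165.] [ 540. -277.  151.] [ 580. -237.  169.]
roll top 296 [89.7 91.4 93.3]
[7.000e-03 3.000e-03 8.654e+01]
side 138 122 [ 557. -249.  164.] [ 540. -279.  153.] [ 580. -236.  169.]
roll top 222 [89.3 90.8 92.5]
[-1.2000e-02  1.6000e-02  9.2853e+01]
```

The roll top is flat at z≈91 (76 mm above the floor). The foot is at (560, −257), so I'll shift +4, −10 mm and lower.

```bash
python3 -m creep '{"delta_pos":[[0.4,-0.9,-2],[0.4,-0.9,-5],[0.4,-0.9,-8],[0.4,-0.9,-11],[0.4,-0.9,-13],[0.4,-0.9,-14],[0.4,-0.9,-14],[0.4,-0.9,-14],[0.4,-0.9,-14],[0.4,-0.9,-14]],"rot":[[0,0,0],[0,0,0],[0,0,0],[0,0,0],[0,0,0],[0,0,0],[0,0,0],[0,0,0],[0,0,0],[0,0,0]],"grip":[255,255,255,255,255,255,255,255,255,255]}'
python3 -m creep '{"delta_pos":[[0,0,-0.1],[0,0,-0.2],[0,0,-0.3],[0,0,-0.4],[0,0,-0.45],[0,0,-0.45]],"rot":[[0,0,0],[0,0,0],[0,0,0],[0,0,0],[0,0,0],[0,0,0]],"grip":[255,255,255,255,255,255]}'
```

```text
time_s: 29.6
eef_pos: [567.3, -268.8, 129.2]
tcp_rot: [0.001, 0.675, 0.738, 0.0]
contact_force: [1.3, 0.5, -0.4]
opening: 27.7
grasp_force: 30.0
time_s: 30.2
eef_pos: [566.5, -268.5, 123.2]
tcp_rot: [-0.0, 0.675, 0.738, -0.0]
contact_force: [-0.3, -0.3, -2.2]
opening: 27.7
grasp_force: 30.0
```

```bash
python3 -m creep '{"delta_pos":[[0,0,-0.05],[0,0,-0.1],[0,0,-0.15],[0,0,-0.15]],"rot":[[0,0,0],[0,0,0],[0,0,0],[0,0,0]],"grip":[255,255,255,255]}'
```

```text
time_s: 30.6
eef_pos: [566.7, -268.7, 122.8]
tcp_rot: [0.0, 0.675, 0.738, -0.0]
contact_force: [-2.5, 1.1, 5.8]
opening: 27.8
grasp_force: 30.0
```

```bash
python3 -m creep '{"delta_pos":[[0,0,0.1],[0,0,0.1],[0,0,0.1],[0,0,0.1],[0,0,0.1],[0,0,0.1],[0,0,3],[0,0,7],[0,0,11],[0,0,14],[0,0,14],[0,0,14]],"rot":[[0,0,0],[0,0,0],[0,0,0],[0,0,0],[0,0,0],[0,0,0],[0,0,0],[0,0,0],[0,0,0],[0,0,0],[0,0,0],[0,0,0]],"grip":[255,200,150,100,58,58,58,58,58,58,58,58]}'
python3 -m creep '{"delta_pos":[[-1,5,0],[-2,10,0],[-3,15,0],[-3,20,0],[-3,20,0],[-3,20,0],[-3,20,0],[-3,20,0]],"rot":[[0,0,0],[0,0,0],[0,0,0],[0,0,0],[0,0,0],[0,0,0],[0,0,0],[0,0,0]],"grip":[58,58,58,58,58,58,58,58]}'
python3 - <<'E'
from m import *
for n in("top","side"):
    c=r.capture(n);P=cloud(c);M=masks(c)
    d=np.linalg.norm(P[...,:2]-[564,-267],axis=2)<45
    for lo,hi in((14,26),(172,190)):
        m=d&(P[...,2]>lo)&(P[...,2]<hi);q=P[m];v,u=np.nonzero(m)
        if len(q): e,_=cv2.minEnclosingCircle(np.c_[u,v].astype(np.float32)); print(n,lo,len(q),np.median(q,0).round(1),onplane(c,*e,20 if lo<100 else 178).round(1))
    d=np.linalg.norm(P[...,:2]-[537.7,280],axis=2)<22; q=P[d&(P[...,2]>50)&(P[...,2]<125)]; print("roll top",len(q),np.percentile(q[:,2],[10,50,90]).round(1))
E
```

```text
time_s: 31.8
eef_pos: [566.7, -268.6, 262.3]
tcp_rot: [0.001, 0.675, 0.738, 0.0]
contact_force: [0.3, -0.4, -0.6]
opening: 67.8
grasp_force: 0.0
time_s: 32.6
eef_pos: [536.3, -70.5, 261.1]
tcp_rot: [-0.0, 0.676, 0.737, -0.001]
contact_force: [-0.1, -0.2, -0.9]
opening: 68.3
grasp_force: 0.0
roll top 295 [89.3 91.3 93.2]
side 14 83 [ 561.5 -263.4   19.8] [ 563.9 -268.3   20. ]
side 172 34 [ 565.  -262.4  177.4] [ 566.7 -265.9  178. ]
roll top 224 [89.4 91.1 93. ]
```

The pusher stands upright at (564, −268) on its rest, and the roll top is flat at z≈91. I'll let everything settle and hand in.

```bash
python3 -m creep '{"delta_pos":[[0,0,0],[0,0,0],[0,0,0],[0,0,0],[0,0,0]],"rot":[[0,0,0],[0,0,0],[0,0,0],[0,0,0],[0,0,0]],"grip":[58,58,58,58,58]}' | head -2; python3 -c "
from h import r;print(r.hand_in())"
```

```text
time_s: 33.2
eef_pos: [536.6, -68.6, 261.9]
the job is handed in; nothing more can be done
None
```

The job is handed in, with no verdict returned: both biscuits are in the tube, pressed solid at about 20 N for over half a second, the pusher is upright on its rest, and it took about 33 s.

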